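# Put the dry model van away in the open drawer

### The job

The red model van is dry: pick it up and set it gently, standing on its wheels, on the floor of the open top drawer of the wooden chest. Do not drop it in. Leave the blue and yellow vans where they stand, and leave the drawer open as it is.

Things in the scene. Friction and masses are not known exactly. Their poses are not given: they have to be found in the camera images.
- van_red: Red die-cast model van standing on its wheels, 88 mm long (its x axis, nose to +x), 40 mm wide (y) with flat upright sides, 45 mm tall at the load body; bonnet 29 mm tall, ahead of x = 16 mm. About 120 g (0.08 to 0.16 kg). Origin: on the underside of the wheels, below the middle of its length and width; z up.
- van_blue: The same van in blue, still drying, to be left where it stands; size and axes as the red one: 88 x 40 x 45 mm, origin under its middle at the wheels' underside.
- van_yellow: The same van in yellow, still drying, to be left where it stands; size and axes as the red one: 88 x 40 x 45 mm, origin under its middle at the wheels' underside.
- drawer_floor (a point): On the inner floor (85 mm above the table) of a wooden chest's open top drawer, mid-width, 75 mm behind its front wall's inner face. x into the chest, y across, z up; the drawer slides freely to -x, towards the robot. Open bay: x -75 to +69 (up to 95), y -109 to 109 mm; the chest's top covers the rest. Above this floor: sides 43 mm, front (21 mm thick, brass knob outside) 53, chest top 65.
There are look-alikes about, which are no part of the job. Leave any grey look-alike of the van_red alone.

How it is judged:
On the way:
1. the red van has been lifted off the table (height (world z) of van_red above 0.05 m), for 0.1 s.
At the end, for the whole second after the job is handed in: The red van stands on its wheels (within 10 degrees) on the floor of the open drawer (its origin within 8 mm of floor height and over the drawer's floor), at rest; the drawer is within 40 mm of where it started; the blue and yellow vans are within 30 mm of where they started (x of van_red in the frame of drawer_floor between -0.07 and 0.11 m and y of van_red in the frame of drawer_floor between -0.1 and 0.1 m and z of van_red in the frame of drawer_floor between -0.006 and 0.008 m and angle between van_red's own z axis and vertical below 0.175 rad and linear speed of van_red below 0.02 m/s and distance of drawer_floor from where it was at the start of the episode below 0.04 m and distance of each of van_blue, van_yellow from where it was at the start of the episode below 0.03 m); the robot touches nothing.
It fails at once if the red van is dropped into the drawer (faster than 0.8 m/s in or just above it, a fall of over 3 cm) (x of van_red in the frame of drawer_floor between -0.1 and 0.14 m and y of van_red in the frame of drawer_floor between -0.12 and 0.12 m and z of van_red in the frame of drawer_floor between -0.02 and 0.06 m and linear speed of van_red above 0.8 m/s).
It fails at once if the blue or the yellow van is shoved more than 30 mm or tipped over (distance of any of van_blue, van_yellow from where it was at the start of the episode above 0.03 m or angle between any of van_blue, van_yellow's own z axis and vertical above 0.5 rad).
It also fails if it takes over 38 s, if anything falls off the work surface, if the arm or the gripper's body presses on something with over 40 N, if the wrist force passes 120 N, or if a joint passes its speed limit or range.

### The arm

A 6-joint arm with a two-finger parallel gripper is mounted at the origin on the work surface. World frame = base frame: x ahead of the robot, y to its left, z up, the work surface at z = 0. Lengths are in m, angles in rad, forces in N, time in s.
With the tool pointing down it reaches from about 0.375 to 0.975 m from the base axis. Payload 3.8 kg.
Tool frame: the origin (TCP) lies midway between the tips of the shut fingers; the grasp point (between the pads) lies 19 mm behind it; z points along the fingers, y is the line along which they close (so a half turn about z gives the same grasp; the last joint's range is limited). The gripper opens to 88 mm and grips with 3 to 60 N. Pads are 18 mm wide; open, the fingers measure 123 mm over their backs; the gripper's body (75 mm by 187 mm) begins 45 mm behind the grasp point.
Start: joints at [1.244, 0.264, 1.604, -0, 1.274, -0.037], TCP at [0.193, 0.647, 0.239] pointing down, gripper open.
Joint ranges: [-2.63, 2.63], [-0.94, 2.18], [0.31, 2.57], [-1.31, 4.45], [0, 2.66], [-2.55, 2.55]. Speed limits (rad/s): [2.57, 2.57, 3.14, 3.14, 3.14, 3.14].

### API

Orientations are given as [roll, pitch, yaw] about the fixed x, y, z axes, in that order (R = Rz(yaw) Ry(pitch) Rx(roll)).
In Python, from workcell import sensors, eyes, hand_in gives the robot as it stands.
- The arm moves only by the shell command python3 -m pendant 'ROWS' [FORCE]. ROWS is JSON, a list of rows, each an object with "gripper": the closure in counts, from 0 (fully open) to 255 (shut); "xyz": the shift along the tool's x, y, z in m, a list of three; "angular": the turn, a rotation vector about the tool's x, y, z in degrees, a list of three. A call has 1 to 20 rows; each row shifts and turns the commanded pose from where the row before left it, along the tool's axes as they then stand; what a row does not reach is not made up. A row lasts 1/10 s, in which the tool goes at most 50 mm and 8.59 degrees, less where a joint would pass 70% of its speed; a pose out of reach is approached as far as the arm can. A call is refused whole if a number of a shift passes 0.05 or a number of a turn 8.59, either way. A call with a gripper value outside its range is refused whole. The fingers move at their own pace and stop on an object; FORCE is the grip in N (left out, the last holds). Time passes only in rows, so rows that do not move let the fingers close. It gives the time, the measured TCP pose, the force, the opening and the grip force at its end, in the units of the state.
- sensors.get_state(): the state, without advancing time (a new reading comes with each control period).
- eyes.grab_frame(name): name is "scene" or "top"; returns a dict with "image" (384x512x3 uint8, red, green, blue), "z_map" (384x512 float32, m along the optical axis (not along the pixel's ray), 0 where there is no reading), "mtx" (3x3 intrinsics, pixels), "dist" ([k1, k2, p1, p2, k3] as OpenCV has them; the pictures are not rectified), "R" (3x3) and "t" (3): a world point X has camera coordinates R X + t. Camera axes: x right, y down, z forward; pixel columns grow to the right and rows downward; lengths in m; the calibration is good to about 2 mm. A picture is of the moment at which its call begins.
- hand_in(): hands the job in; it is judged then, once.
The state is a dict: "t": time; "joint_pos": joint angles; "qvel": joint speeds; "joint_efforts": joint torques, N m; "eef_pos": TCP position; "orientation": TCP orientation; "force": force on the tool from outside, world axes, zero at the start; "moment": the same for the moment, N m; "width": finger opening in m; "grasp_force": force on a finger pad.
Only numpy, scipy, OpenCV 4.12 (cv2) and the standard library are available. Lean on these libraries where they do the work, as an engineer would, in place of code of your own. Each camera call takes 0.05 s, during which the arm holds its last target. There are 200 camera calls.

## Working session

There is one attempt and no reset: what is moved stays moved. The work goes in short steps, Python scripts to look and compute and a shell command to move; the robot and the scene stay as the last step left them, time stands still between calls to the robot, and variables do not carry over. Pictures are saved under pics/ and viewed, at most 10 in all, crops included, and the job is handed in when it is done.

```bash
mkdir -p pics; python3 - <<'E'
from workcell import sensors, eyes
import cv2,pickle,numpy as np
s=sensors.get_state();print(s['t'],s['eef_pos'],s['orientation'],s['width'])
for n in("scene","top"):
    f=eyes.grab_frame(n);pickle.dump(f,open(n+'.pkl','wb'))
    cv2.imwrite(f'pics/{n}0.png',f['image'][:,:,::-1]);print(n,f['R'].round(3).tolist(),f['t'],f['mtx'].tolist(),f['dist'],(f['z_map']>0).mean())
E
```

```text
0.0 [0.19268929 0.64620116 0.23743822] [-3.13945427e+00 -3.88279485e-05  2.85179238e+00] 0.08836716007335474
scene [[0.702, 0.712, -0.015], [0.372, -0.385, -0.844], [-0.607, 0.587, -0.535]] [-0.38408413 -0.156329    1.31288892] [[378.53969727036304, 0.0, 255.08816579042684], [0.0, 378.53969727036304, 195.28106961202536], [0.0, 0.0, 1.0]] [-0.08365206  0.          0.          0.          0.        ] 0.9958953857421875
top [[0.029, -0.999, 0.015], [-0.995, -0.03, -0.095], [0.096, -0.012, -0.995]] [-0.05891049  0.55402395  1.08262567] [[461.4845081596431, 0.0, 252.5455542084772], [0.0, 461.4845081596431, 202.53748775948824], [0.0, 0.0, 1.0]] [-0.05991778  0.          0.          0.          0.        ] 0.9958343505859375
```

View pics/scene0.png

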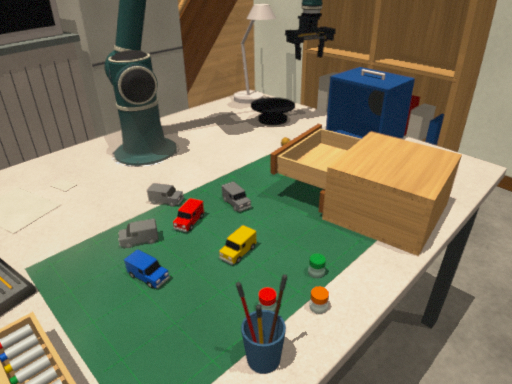

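View pics/top0.png

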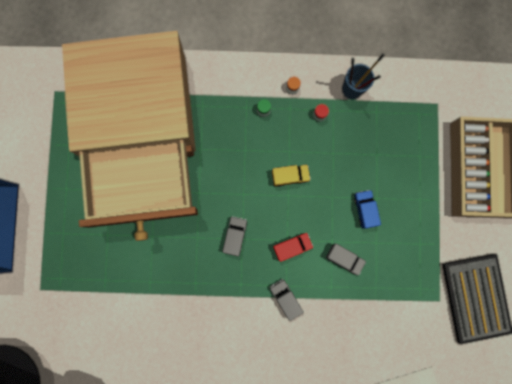

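Candidates for the red van in the top view:
- red van (293,247)
- greys at (234,236), (346,259) and (286,299)
- red jar lid (321,112)
- yellow van (291,175)
- blue van (367,209)

I choose (293,247), which is (189,214) in the scene view.

```bash
cat > h.py <<'E'
import cv2,numpy as np
def world(f):
    z=f['z_map'];h,w=z.shape
    u,v=np.meshgrid(np.arange(w),np.arange(h))
    n=cv2.undistortPoints(np.stack([u,v],-1).reshape(-1,1,2).astype(np.float32),f['mtx'],f['dist']).reshape(h,w,2)
    c=np.dstack([n*z[...,None],z])
    return (c-np.array(f['t']))@np.array(f['R'])
def red(f):
    hsv=cv2.cvtColor(f['image'],cv2.COLOR_RGB2HSV)
    return ((hsv[...,0]<6)|(hsv[...,0]>174))&(hsv[...,1]>170)&(hsv[...,2]>90)
E
python3 - <<'E'
from h import *
import pickle
f=pickle.load(open('top.pkl','rb'));W=world(f);m=np.zeros(W.shape[:2],bool);m[225:268,268:318]=1
def rect(P,s):
    c,sz,a=cv2.minAreaRect((P[:,:2]*1000).astype(np.float32));print(s,len(P),np.round(c,1),np.round(sz,1),round(a,1),'z',np.percentile(P[:,2],[5,50,95]).round(3))
rect(W[m&(W[...,2]>.012)],'van all');rect(W[m&(W[...,2]>.038)],'van roof');rect(W[m&red(f)&(W[...,2]>.02)&(W[...,2]<.033)],'bonnet-ish')
print('table z',np.median(W[200:220,220:260,2]))
for s,(r0,r1,c0,c1),(a,b) in[('grey1',(210,262,215,255),(.012,.08)),('grey2',(235,280,322,370),(.012,.08)),('grey3',(274,325,265,306),(.012,.08)),('floor',(135,222,75,195),(.078,.092)),('front',(203,235,75,200),(.132,.145)),('sides',(140,215,75,195),(.122,.131)),('chest',(25,155,55,195),(.143,.16)),('knob',(220,245,130,150),(.08,.13))]:
    k=np.zeros_like(m);k[r0:r1,c0:c1]=1;rect(W[k&(W[...,2]>a)&(W[...,2]<b)],s)
i=f['image'][200:330,210:390,::-1];cv2.imwrite('pics/crop0.png',cv2.resize(i,None,fx=4,fy=4,interpolation=2))
E
```

```text
van all 651 [ 444.6 -111.3] [ 50.8 155.5] 14.8 z [0.027 0.044 0.048]
van roof 482 [ 440.7 -100.5] [ 48.5 134.3] 13.0 z [0.041 0.045 0.048]
bonnet-ish 6 [ 478.9 -156.9] [ 2.1 13.1] 27.6 z [0.026 0.028 0.03 ]
table z 0.0010997074285075622
grey1 639 [475.2  -2.1] [41.1 89.7] 78.6 z [0.027 0.044 0.048]
grey2 670 [ 425.7 -270.6] [90.9 40.8] 62.4 z [0.024 0.043 0.048]
grey3 694 [ 327.1 -128.2] [90.9 41.9] 31.7 z [0.026 0.043 0.048]
floor 6259 [590.4 211.3] [179.7 240.7] 8.2 z [0.082 0.086 0.089]
front 835 [510.1 207.9] [ 20.8 252.4] 8.7 z [0.135 0.138 0.141]
sides 576 [586.  224.9] [166.1 244.2] 6.3 z [0.124 0.128 0.13 ]
chest 12715 [785.1 249. ] [248.5 262.1] 8.5 z [0.148 0.151 0.154]
knob 189 [478.4 207.9] [43.9 40.2] 8.1 z [0.1   0.12  0.127]
```

View pics/crop0.png

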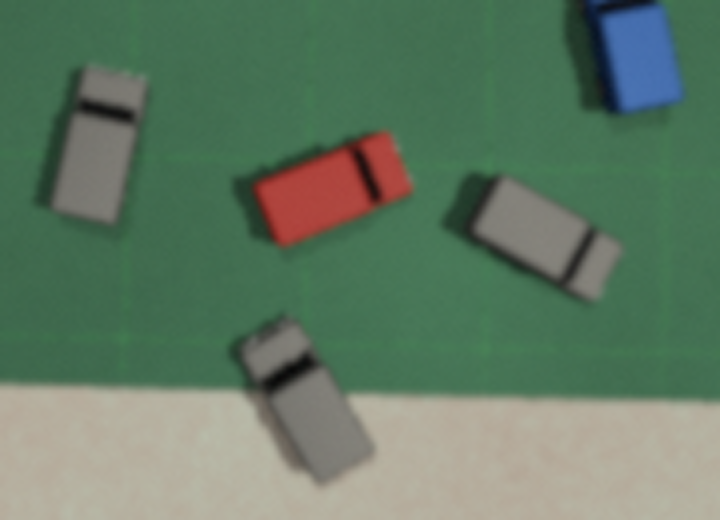

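The crop shows the red van centred at about crop (333,190), nose to the right. The greys stand clear of it, with the lower grey's nose nearest at about (270,340). My depth window caught part of a neighbour, so I'll redo the van with the red mask.

```bash
cat >> h.py <<'E'
from workcell import sensors
from scipy.spatial.transform import Rotation as Ro
def goto(target,ydir_deg):
    s=sensors.get_state();R=Ro.from_euler('xyz',s['orientation']);M=R.as_matrix()
    cur=np.degrees(np.arctan2(M[1,1],M[0,1]));d=(ydir_deg-cur+90)%180-90
    # turn that also makes tool exactly vertical
    y=np.radians(cur+d);T=np.column_stack([[-np.sin(y)*-1*1,-np.cos(y),0],[np.cos(y),np.sin(y),0],[0,0,-1]])
    T[:,0]=np.cross(T[:,1],T[:,2])
    print('tcp',np.round(s['eef_pos'],4),'ydir',round(cur,1),'t',s['t'],'turn(tool,deg)',np.degrees((R.inv()*Ro.from_matrix(T)).as_rotvec()).round(2))
    e=np.array(target)-s['eef_pos'];print('shift before turn',(M.T@e).round(4),' after turn',(T.T@e).round(4))
E
python3 - <<'E'
from h import *
import pickle
f=pickle.load(open('top.pkl','rb'));W=world(f);k=red(f);k[:200]=0
k=cv2.morphologyEx(k.astype(np.uint8),cv2.MORPH_CLOSE,np.ones((9,9)))>0
P=W[k&(W[...,2]>.012)&(W[...,2]<.06)];c,sz,a=cv2.minAreaRect((P[:,:2]*1000).astype(np.float32));print(k.sum(),c,sz,a)
b=W[k&(W[...,2]>.038)];r=cv2.minAreaRect((b[:,:2]*1000).astype(np.float32));print('roof',r)
g=pickle.load(open('scene.pkl','rb'));V=world(g);k2=red(g);k2[:190]=0;k2[240:]=0;k2[:,:165]=0;k2[:,215:]=0
Q=V[k2];print('scene',cv2.minAreaRect((Q[:,:2]*1000).astype(np.float32)),Q[:,2].min(),Q[:,2].max())
ang=np.radians(a if sz[0]>sz[1] else a+90);ax=np.array([np.cos(ang),np.sin(ang)])
if ax[1]>0:ax=-ax
gp=np.array(c)/1000-.005*ax;yd=np.degrees(np.arctan2(ax[1],ax[0]))+90
print('nose',ax,'grasp',gp,'yd',yd);goto([*gp,.13],yd)
E
```

```text
133 (509.2824401855469, -352.68096923828125) (43.43504333496094, 527.7020263671875) 14.676067352294922
roof ((508.1195068359375, -352.9855651855469), (41.03071594238281, 527.7020263671875), 14.676067352294922)
scene ((762.2193603515625, -353.6478576660156), (74.81010437011719, 828.9220581054688), 55.49424743652344) 0.01171996709311171 0.5649653212673759
nose [ 0.25335389 -0.96737366] grasp [ 0.50801567 -0.3478441 ] yd 14.676067352294922
tcp [0.1927 0.6462 0.2375] ydir 73.4 t 0.1 turn(tool,deg) [-0.11  0.06 58.72]
shift before turn [-0.5862 -0.8623  0.1092]  after turn [-1.0415  0.0532  0.1075]
```

```bash
sed -i 's/\[\.\.\.,0\]<6/[...,0]<9/;s/,1\]>170/,1]>130/;s/,2\]>90/,2]>70/' h.py
cat > van.py <<'E'
from h import *
def van(f,win,zmin=.012):
    W=world(f);k=np.zeros(W.shape[:2],np.uint8);r0,r1,c0,c1=win;k[r0:r1,c0:c1]=red(f)[r0:r1,c0:c1]
    k=cv2.morphologyEx(k,cv2.MORPH_CLOSE,np.ones((9,9)))
    n,l,st,_=cv2.connectedComponentsWithStats(k);i=1+np.argmax(st[1:,4]);P=W[(l==i)&(W[...,2]>zmin)]
    c,sz,a=cv2.minAreaRect((P[:,:2]*1000).astype(np.float32))
    ang=np.radians(a if sz[0]>sz[1] else a+90);ax=np.array([np.cos(ang),np.sin(ang)])
    if ax[1]>0:ax=-ax
    print(st[i],np.round(c,1),np.round(sz,1),'z',np.percentile(P[:,2],[1,50,98]).round(3),'nose yaw',np.degrees(np.arctan2(ax[1],ax[0])).round(1))
    return np.array(c)/1000,ax
E
python3 - <<'E'
from van import *
import pickle
f=pickle.load(open('top.pkl','rb'));g=pickle.load(open('scene.pkl','rb'))
van(g,(190,240,165,215))
c,ax=van(f,(220,275,260,325))
gp=c-.005*ax;yd=np.degrees(np.arctan2(ax[1],ax[0]))+90
print('grasp',gp,yd);goto([*gp,.13],yd)
E
```

```text
[173 198  31  33 612] [ 760.5 -352.8] [ 75.3 832.8] z [0.013 0.035 0.045] nose yaw -34.5
[273 233  40  28 633] [ 444.5 -110.1] [ 49.9 153.3] z [0.017 0.044 0.049] nose yaw -75.4
grasp [ 0.44322404 -0.10523389] 14.607104301452623
tcp [0.1927 0.6462 0.2375] ydir 73.4 t 0.1 turn(tool,deg) [-0.11  0.06 58.79]
shift before turn [-0.4548 -0.6483  0.1088]  after turn [-0.7904  0.0529  0.1075]
```

```bash
sed -i "s/^    c,sz,a=/    P=P[np.linalg.norm(P-np.median(P,0),axis=1)<.062]\n    c,sz,a=/" van.py
python3 - <<'E'
from van import *
import pickle
f=pickle.load(open('top.pkl','rb'));g=pickle.load(open('scene.pkl','rb'))
van(g,(190,240,165,215))
c,ax=van(f,(220,275,260,325));gp=c-.005*ax;yd=np.degrees(np.arctan2(ax[1],ax[0]))+90
print('grasp',gp,yd);goto([*gp,.13],yd)
E
```

```text
[173 198  31  33 612] [ 456.8 -143.1] [41.2 90.9] z [0.013 0.035 0.045] nose yaw -66.7
[273 233  40  28 633] [ 452.6 -140.9] [40.4 86.6] z [0.017 0.044 0.049] nose yaw -66.7
grasp [ 0.45060598 -0.13625929] 23.254711151123033
tcp [0.1927 0.6462 0.2375] ydir 73.4 t 0.1 turn(tool,deg) [-1.100e-01  5.000e-02  5.014e+01]
shift before turn [-0.4707 -0.676   0.1089]  after turn [-0.8208 -0.072   0.1075]
```

Both views agree: the van's centre is near (0.454, -0.142), nose yaw -66.7°, and the rectangle is the right size. Turning and going over it.

```bash
python3 -m pendant '[{"gripper":80,"xyz":[0,0,0],"angular":[0,0,8.35]},{"gripper":80,"xyz":[0,0,0],"angular":[0,0,8.35]},{"gripper":80,"xyz":[0,0,0],"angular":[0,0,8.35]},{"gripper":80,"xyz":[0,0,0],"angular":[0,0,8.35]},{"gripper":80,"xyz":[0,0,0],"angular":[0,0,8.35]},{"gripper":80,"xyz":[0,0,0],"angular":[0,0,8.35]}]' 20
python3 -m pendant '[{"gripper":80,"xyz":[-0.042,-0.0035,0],"angular":[0,0,0]},{"gripper":80,"xyz":[-0.042,-0.0035,0],"angular":[0,0,0]},{"gripper":80,"xyz":[-0.042,-0.0035,0],"angular":[0,0,0]},{"gripper":80,"xyz":[-0.042,-0.0035,0],"angular":[0,0,0]},{"gripper":80,"xyz":[-0.042,-0.0035,0],"angular":[0,0,0]},{"gripper":80,"xyz":[-0.042,-0.0035,0],"angular":[0,0,0]},{"gripper":80,"xyz":[-0.042,-0.0035,0],"angular":[0,0,0]},{"gripper":80,"xyz":[-0.042,-0.0035,0],"angular":[0,0,0]},{"gripper":80,"xyz":[-0.042,-0.0035,0],"angular":[0,0,0]},{"gripper":80,"xyz":[-0.042,-0.0035,0],"angular":[0,0,0]},{"gripper":80,"xyz":[-0.042,-0.0035,0],"angular":[0,0,0]},{"gripper":80,"xyz":[-0.042,-0.0035,0],"angular":[0,0,0]},{"gripper":80,"xyz":[-0.042,-0.0035,0],"angular":[0,0,0]},{"gripper":80,"xyz":[-0.042,-0.0035,0],"angular":[0,0,0]},{"gripper":80,"xyz":[-0.042,-0.0035,0],"angular":[0,0,0]},{"gripper":80,"xyz":[-0.042,-0.0035,0],"angular":[0,0,0]},{"gripper":80,"xyz":[-0.042,-0.0035,0],"angular":[0,0,0]},{"gripper":80,"xyz":[-0.042,-0.0035,0],"angular":[0,0,0]},{"gripper":80,"xyz":[0,0,0],"angular":[0,0,0]}]'
python3 -c "
from h import *
goto([.452,-.137,.012],23.3)"
```

```text
t: 0.7
eef_pos: [0.1927, 0.6464, 0.2379]
orientation: [-3.141, 0.001, 1.971]
force: [-0.2, 0.3, 0.0]
width: 0.0608
grasp_force: 0.0
t: 2.6
eef_pos: [0.4348, -0.0765, 0.2385]
orientation: [-3.141, 0.002, 1.972]
force: [-0.2, 0.4, -0.9]
width: 0.0603
grasp_force: 0.0
tcp [ 0.4348 -0.0765  0.2385] ydir 23.0 t 2.6 turn(tool,deg) [-0.04  0.09 -0.31]
shift before turn [-0.0621 -0.0077  0.2266]  after turn [-0.0624 -0.0082  0.2265]
```

```bash
python3 -m pendant '[{"gripper":80,"xyz":[-0.031,-0.004,0],"angular":[0,0,-0.3]},{"gripper":80,"xyz":[-0.031,-0.004,0],"angular":[0,0,0]},{"gripper":80,"xyz":[0,0,0.04],"angular":[0,0,0]},{"gripper":80,"xyz":[0,0,0.04],"angular":[0,0,0]},{"gripper":80,"xyz":[0,0,0.04],"angular":[0,0,0]},{"gripper":80,"xyz":[0,0,0.04],"angular":[0,0,0]},{"gripper":80,"xyz":[0,0,0],"angular":[0,0,0]},{"gripper":80,"xyz":[0,0,0],"angular":[0,0,0]}]'
python3 - <<'E'
from h import *
goto([.452,-.137,.012],23.3)
from workcell import eyes
g=eyes.grab_frame('scene');f=eyes.grab_frame('top')
a=cv2.resize(g['image'][140:260,120:280],None,fx=2.5,fy=2.5);b=cv2.resize(f['image'][190:310,220:380],None,fx=2.5,fy=2.5)
cv2.imwrite('pics/above.png',np.hstack([a,b])[:,:,::-1])
E
```

```text
t: 3.4
eef_pos: [0.4506, -0.1316, 0.0785]
orientation: [-3.14, -0.002, 1.983]
force: [0.4, 0.2, 0.7]
width: 0.0602
grasp_force: 0.0
tcp [ 0.4506 -0.1316  0.0785] ydir 23.6 t 3.4 turn(tool,deg) [-0.1  -0.11  0.33]
shift before turn [-0.0056 -0.0007  0.0665]  after turn [-0.0055 -0.0008  0.0665]
```

View pics/above.png

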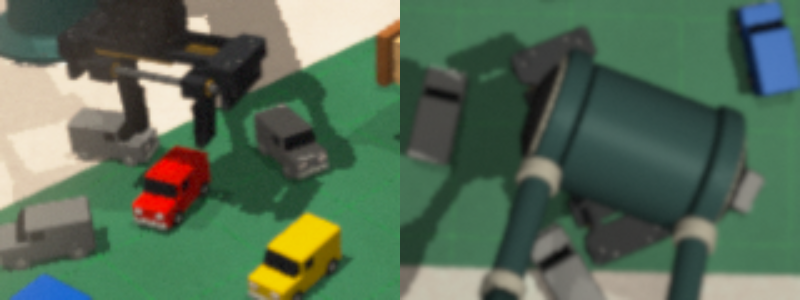

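The fingers (left panel, about (130,110) and (205,120)) straddle the red van's load body at (170,185), clear of the greys. Descending and closing.

```bash
python3 -m pendant '[{"gripper":80,"xyz":[-0.005,-0.001,0.02],"angular":[0,0,0.3]},{"gripper":80,"xyz":[0,0,0.02],"angular":[0,0,0]},{"gripper":80,"xyz":[0,0,0.015],"angular":[0,0,0]},{"gripper":80,"xyz":[0,0,0.01],"angular":[0,0,0]},{"gripper":80,"xyz":[0,0,0],"angular":[0,0,0]},{"gripper":80,"xyz":[0,0,0],"angular":[0,0,0]},{"gripper":255,"xyz":[0,0,0],"angular":[0,0,0]},{"gripper":255,"xyz":[0,0,0],"angular":[0,0,0]},{"gripper":255,"xyz":[0,0,0],"angular":[0,0,0]},{"gripper":255,"xyz":[0,0,0],"angular":[0,0,0]},{"gripper":255,"xyz":[0,0,0],"angular":[0,0,0]},{"gripper":255,"xyz":[0,0,0],"angular":[0,0,0]}]' 20
```

```text
t: 4.7
eef_pos: [0.4529, -0.1376, 0.0143]
orientation: [3.141, 0.001, 1.977]
force: [-0.9, -0.7, 5.6]
width: 0.0397
grasp_force: 20.0
```

```bash
python3 -m pendant '[{"gripper":255,"xyz":[0,0,-0.01],"angular":[0,0,0]},{"gripper":255,"xyz":[0,0,-0.03],"angular":[0,0,0]},{"gripper":255,"xyz":[0,0,-0.03],"angular":[0,0,0]},{"gripper":255,"xyz":[0,0,-0.03],"angular":[0,0,0]},{"gripper":255,"xyz":[0,0,-0.03],"angular":[0,0,0]},{"gripper":255,"xyz":[0,0,-0.03],"angular":[0,0,0]},{"gripper":255,"xyz":[0,0,-0.03],"angular":[0,0,0]},{"gripper":255,"xyz":[0,0,-0.03],"angular":[0,0,0]},{"gripper":255,"xyz":[0,0,0],"angular":[0,0,0]},{"gripper":255,"xyz":[0,0,0],"angular":[0,0,0]}]' 25
python3 - <<'E'
from h import *
from workcell import eyes
f=eyes.grab_frame('top');g=eyes.grab_frame('scene')
W=world(f)
for s,(r0,r1,c0,c1),(a,b) in[('front',(203,235,75,200),(.132,.145)),('floor',(135,222,75,195),(.078,.092))]:
    P=W[r0:r1,c0:c1].reshape(-1,3);P=P[(P[:,2]>a)&(P[:,2]<b)];print(s,cv2.minAreaRect((P[:,:2]*1000).astype(np.float32)))
d=np.array([np.cos(np.radians(8.5)),np.sin(np.radians(8.5))])
p=np.array([.510,.208])+.082*d;print('drawer pt',p)
goto([*p,.23],8.5)
b=cv2.resize(g['image'][90:250,120:380],None,fx=2.5,fy=2.5);cv2.imwrite('pics/lift.png',b[:,:,::-1])
E
```

```text
t: 5.7
eef_pos: [0.4524, -0.1375, 0.234]
orientation: [3.141, 0.001, 1.977]
force: [0.2, 0.3, -1.0]
width: 0.0398
grasp_force: 25.0
front ((519.0082397460938, 209.20265197753906), (39.17924118041992, 252.40162658691406), 8.277836799621582)
floor ((590.6192626953125, 211.46278381347656), (179.913330078125, 240.64707946777344), 8.066352844238281)
drawer pt [0.5910993  0.22012037]
tcp [ 0.4512 -0.137   0.2319] ydir 23.3 t 5.8 turn(tool,deg) [-0.14 -0.1  14.8 ]
shift before turn [0.2727 0.2697 0.0019]  after turn [0.3326 0.1911 0.0019]
```

View pics/lift.png

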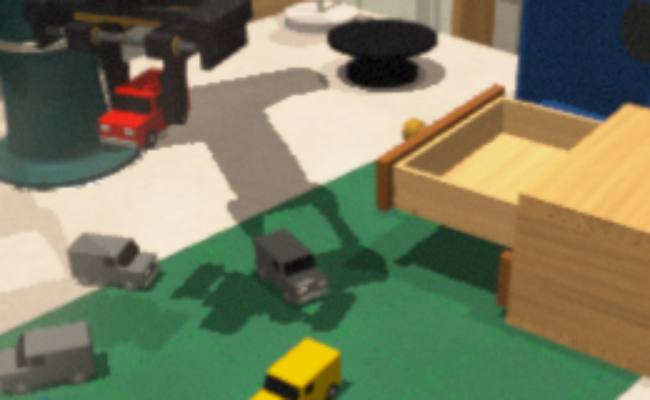

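The van (145,105 in the crop) hangs level in the grip. Moving over the drawer.

```bash
python3 -m pendant '[{"gripper":255,"xyz":[0,0,0],"angular":[0,0,7.4]},{"gripper":255,"xyz":[0,0,0],"angular":[0,0,7.4]},{"gripper":255,"xyz":[0.015,0.0085,0],"angular":[0,0,0]},{"gripper":255,"xyz":[0.03,0.0175,0],"angular":[0,0,0]},{"gripper":255,"xyz":[0.03,0.0175,0],"angular":[0,0,0]},{"gripper":255,"xyz":[0.03,0.0175,0],"angular":[0,0,0]},{"gripper":255,"xyz":[0.03,0.0175,0],"angular":[0,0,0]},{"gripper":255,"xyz":[0.03,0.0175,0],"angular":[0,0,0]},{"gripper":255,"xyz":[0.03,0.0175,0],"angular":[0,0,0]},{"gripper":255,"xyz":[0.03,0.0175,0],"angular":[0,0,0]},{"gripper":255,"xyz":[0.03,0.0175,0],"angular":[0,0,0]},{"gripper":255,"xyz":[0.03,0.0175,0],"angular":[0,0,0]},{"gripper":255,"xyz":[0.03,0.017,0],"angular":[0,0,0]},{"gripper":255,"xyz":[0.015,0.0085,0],"angular":[0,0,0]},{"gripper":255,"xyz":[0,0,0],"angular":[0,0,0]},{"gripper":255,"xyz":[0,0,0],"angular":[0,0,0]}]'
python3 - <<'E'
from van import *
from workcell import eyes
goto([.591,.220,.105],8.5)
g=eyes.grab_frame('scene');W=world(g);m=red(g)&(np.linalg.norm(W-[.59,.22,.25],axis=-1)<.08);P=W[m]
print(m.sum(),P.min(0),P.max(0),np.percentile(P[:,2],[1,99]))
E
```

```text
t: 7.4
eef_pos: [0.5921, 0.2164, 0.2322]
orientation: [-3.139, 0.001, 1.72]
force: [0.0, 0.1, -2.0]
width: 0.0397
grasp_force: 25.0
tcp [0.5921 0.2164 0.2322] ydir 8.5 t 7.4 turn(tool,deg) [-0.17  0.07  0.03]
shift before turn [ 0.0039 -0.0002  0.1272]  after turn [ 0.0037 -0.0006  0.1272]
295 [0.56200304 0.16501439 0.22246165] [0.62007302 0.25399925 0.26179029] [0.22752036 0.26165563]
```

```bash
python3 -m pendant '[{"gripper":255,"xyz":[0.0035,0,0.01],"angular":[0,0,0]},{"gripper":255,"xyz":[0,0,0.02],"angular":[0,0,0]},{"gripper":255,"xyz":[0,0,0.02],"angular":[0,0,0]},{"gripper":255,"xyz":[0,0,0.02],"angular":[0,0,0]},{"gripper":255,"xyz":[0,0,0.02],"angular":[0,0,0]},{"gripper":255,"xyz":[0,0,0.02],"angular":[0,0,0]},{"gripper":255,"xyz":[0,0,0.01],"angular":[0,0,0]},{"gripper":255,"xyz":[0,0,0],"angular":[0,0,0]},{"gripper":255,"xyz":[0,0,0],"angular":[0,0,0]},{"gripper":255,"xyz":[0,0,0],"angular":[0,0,0]}]'
python3 -m pendant '[{"gripper":255,"xyz":[0,0,0.003],"angular":[0,0,0]},{"gripper":255,"xyz":[0,0,0.003],"angular":[0,0,0]},{"gripper":255,"xyz":[0,0,0],"angular":[0,0,0]},{"gripper":255,"xyz":[0,0,0],"angular":[0,0,0]}]'
```

```text
t: 8.45
eef_pos: [0.5935, 0.2208, 0.1152]
orientation: [3.139, -0.0, 1.719]
force: [-0.1, -0.4, -0.0]
width: 0.04
grasp_force: 25.0
t: 8.85
eef_pos: [0.5924, 0.2207, 0.1076]
orientation: [-3.141, 0.0, 1.719]
force: [-0.0, -0.5, -1.2]
width: 0.0398
grasp_force: 25.0
```

```bash
python3 -m pendant '[{"gripper":255,"xyz":[0,0,0.003],"angular":[0,0,0]},{"gripper":255,"xyz":[0,0,0.002],"angular":[0,0,0]},{"gripper":255,"xyz":[0,0,0],"angular":[0,0,0]},{"gripper":255,"xyz":[0,0,0],"angular":[0,0,0]}]'
python3 -m pendant '[{"gripper":255,"xyz":[0,0,0.002],"angular":[0,0,0]},{"gripper":255,"xyz":[0,0,0],"angular":[0,0,0]},{"gripper":255,"xyz":[0,0,0],"angular":[0,0,0]}]'
```

```text
t: 9.25
eef_pos: [0.5924, 0.2206, 0.1025]
orientation: [-3.141, 0.0, 1.719]
force: [0.4, -0.3, -0.8]
width: 0.0402
grasp_force: 25.0
t: 9.55
eef_pos: [0.5925, 0.2206, 0.1006]
orientation: [-3.141, 0.0, 1.719]
force: [-0.2, -1.1, 0.3]
width: 0.0396
grasp_force: 25.0
```

```bash
python3 -m pendant '[{"gripper":255,"xyz":[0,0,0.0015],"angular":[0,0,0]},{"gripper":255,"xyz":[0,0,0],"angular":[0,0,0]},{"gripper":255,"xyz":[0,0,0],"angular":[0,0,0]}]'
```

```text
t: 9.85
eef_pos: [0.5928, 0.2208, 0.0994]
orientation: [3.141, -0.0, 1.719]
force: [-0.4, -0.1, 0.5]
width: 0.0396
grasp_force: 25.0
```

```bash
python3 -m pendant '[{"gripper":255,"xyz":[0,0,0.001],"angular":[0,0,0]},{"gripper":255,"xyz":[0,0,0],"angular":[0,0,0]},{"gripper":255,"xyz":[0,0,0],"angular":[0,0,0]}]'
```

```text
t: 10.15
eef_pos: [0.5933, 0.2208, 0.0994]
orientation: [3.14, -0.0, 1.719]
force: [-0.1, -0.8, 5.2]
width: 0.0398
grasp_force: 25.0
```

Contact with the floor, at about 5 N. Releasing slowly and rising.

```bash
python3 -m pendant '[{"gripper":130,"xyz":[0,0,0],"angular":[0,0,0]},{"gripper":110,"xyz":[0,0,0],"angular":[0,0,0]},{"gripper":80,"xyz":[0,0,0],"angular":[0,0,0]},{"gripper":80,"xyz":[0,0,0],"angular":[0,0,0]},{"gripper":80,"xyz":[0,0,0],"angular":[0,0,0]},{"gripper":80,"xyz":[0,0,-0.01],"angular":[0,0,0]},{"gripper":80,"xyz":[0,0,-0.02],"angular":[0,0,0]},{"gripper":80,"xyz":[0,0,-0.03],"angular":[0,0,0]},{"gripper":80,"xyz":[0,0,-0.03],"angular":[0,0,0]},{"gripper":80,"xyz":[0,0,-0.03],"angular":[0,0,0]},{"gripper":80,"xyz":[0,0,-0.03],"angular":[0,0,0]},{"gripper":80,"xyz":[0,0,0],"angular":[0,0,0]},{"gripper":80,"xyz":[0,0,0],"angular":[0,0,0]}]'
python3 - <<'E'
from van import *
from workcell import eyes
g=eyes.grab_frame('scene');W=world(g);m=red(g)&(np.linalg.norm(W-[.59,.22,.11],axis=-1)<.09);P=W[m]
print(m.sum(),P.min(0),P.max(0),np.percentile(P[:,2],[1,99]),np.median(P,0))
f=eyes.grab_frame('top')
a=cv2.resize(g['image'][90:290,120:380],(520,400));b=cv2.resize(f['image'][120:260,60:160],(280,400));cv2.imwrite('pics/end.png',np.hstack([a,b])[:,:,::-1])
E
```

```text
t: 11.45
eef_pos: [0.5931, 0.2209, 0.2497]
orientation: [3.139, -0.0, 1.719]
force: [-1.0, -0.4, -0.6]
width: 0.0602
grasp_force: 0.0
392 [0.57184084 0.16659583 0.09021124] [0.62060437 0.26061569 0.13076196] [0.09353929 0.13004826] [0.60540197 0.20887078 0.11443023]
```

View pics/end.png

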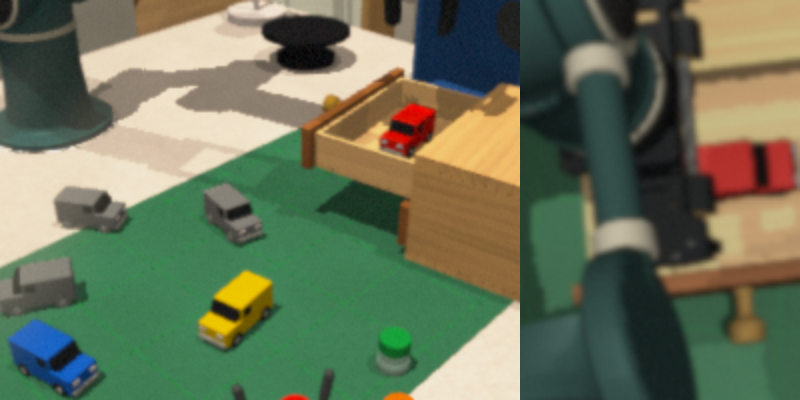

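The red van stands on its wheels in the drawer (crop (408,130); roof at 0.130 m, so its wheels are at 0.085 m). Blue and yellow have not moved, the drawer is unchanged, and the arm is clear.

```bash
python3 -c "
from workcell import hand_in
print(hand_in())"
```

```text
the job is handed in; nothing more can be done
None
```

The red van is standing on its wheels on the floor of the open top drawer, set down gently; in the last picture the drawer and the blue and yellow vans look unmoved, and the job is handed in, though no verdict came back.

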